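# Turn the last friction peg into the school lyre so that it holds

## Task

Take the dark peg from the plywood stand and start it upright in the lyre's empty tapered hole (the one with the brass ring) with its ear lying crosswise to the ears of the two pegs already fitted. Then turn it a quarter turn, pressing down gently but steadily (about 10 N, never more than 15) all the while, by feel since the hole is hand-reamed, until its ear lies in line with theirs and the peg is wedged tight; let go of it and leave everything else where it is.

Things in the scene. Friction and masses are not known exactly. Their poses are not given: they have to be found in the camera images.
- peg: dark wooden friction peg. Flat ear 28 mm wide (own x) x 10 thick (own y) x 44 high; origin at the ear's centre, z up. Below it a collar, diameter 26, from 22 to 26 mm under the origin, then a shaft 45 mm long tapering from diameter 18.4 at the collar to 9.4 at its foot, 71 mm under the origin. It starts upright in the stand, hanging by its collar, ear within 0.5 rad of the stand's x. 35 to 60 g.
- mouth (a point): centre of the brass-ringed mouth of the lyre's empty hole, on the yoke's top; axes are the lyre's. The hole is vertical, through, diameter about 15.6 at the mouth, narrowing like the peg (1 mm of radius per 10 mm), but hand-reamed: the peg may first bite with its origin anywhere from 36 to 44 mm above this point, to be felt. Both fitted pegs, same shape, stand 72 and 144 mm off on its +y side, ears along x, reaching 55 mm above the yoke.
- lining (a joint): how far the hole's hidden wooden lining is pushed down in its rubber sleeve, m: 0 at rest, 1 mm for every 5 N, springing back. Over 3 mm (15 N) is too much. A straight push only jams the peg weakly, since wood friction (about 0.4, varying) carries it. Turned under a steady push of about 10 N it draws 2 to 3 mm deeper and wedges for good. Turning takes up to 0.3 N m.
- lyre: small pale wooden lyre lying flat in its cradle, fixed: yoke bar 50 x 210 x 30 mm (top 60 mm above the table) at the robot's end, body reaching 320 mm along its x. Origin on the table under the yoke's middle; the empty hole is at its y = -72 mm.
- stand: plywood block 70 x 230 x 52 high, origin under its centre; three holes, diameter 22, 75 mm apart along its y hold the dark peg and two pale pegs of the same shape, in any order. Fixed.
- pale_peg_a: pale peg in the stand, same shape and origin as the dark one; leave it there.
- pale_peg_b: other pale peg in the stand, same shape and origin; leave it there.
- mallet: small wooden mallet lying on the bench, bystander.
- glue: white glue bottle, diameter 56, 160 high, bystander.
- pencil_pot: red pot, diameter 72, 90 high, bystander.
- sanding_block: cork sanding block 100 x 60 x 35, bystander.
- file: hand tool with blue handle lying on the bench, bystander.
- glue_tin: metal tin, diameter 90, 70 high, bystander.

How it is judged (in metres and radians):
On the way:
1. the dark peg stands started in the empty hole with its ear crosswise (within 25 degrees of the yoke's direction) (horizontal distance between peg and mouth below 0.006 m and z of peg in the frame of mouth below 0.05 m and angle between peg's own z axis and vertical below 0.12 rad and angle between the x axis of peg and the y axis of mouth, either way round below 0.44 rad), for 0.2 s.
At the end, for the whole second after the job is handed in: the dark peg is let go and rests upright in the empty hole, its ear within 15 degrees of the fitted pegs' line, wedged so that the wood grips it with over 40 N in all (a straight push within the limit leaves about 25, a quarter turn under 10 N about 60), and the lining is back at rest (contact force between peg and lining above 40 N and angle between the x axis of peg and the x axis of mouth, either way round below 0.26 rad and horizontal distance between peg and mouth below 0.005 m and z of peg in the frame of mouth below 0.043 m and angle between peg's own z axis and vertical below 0.1 rad and linear speed of peg below 0.02 m/s and value of joint lining below 0.001 m); the robot touches nothing.
It fails at once if the hole's lining is pushed down more than 3 mm (over 15 N) (value of joint lining above 0.003 m).
It fails at once if a pale peg is moved by more than 20 mm (distance of any of pale_peg_a, pale_peg_b from where it was at the start of the episode above 0.02 m).
It fails at once if a bystander is pushed more than 30 mm away (distance of any of mallet, glue, pencil_pot, sanding_block, file, glue_tin from where it was at the start of the episode above 0.03 m).
It also fails if it takes over 67 s, if anything falls off the work surface, if the arm or the gripper's body presses on something with over 40 N, if the wrist force passes 120 N, or if a joint passes its speed limit or range.

## Robot

A 6-joint arm with a two-finger parallel gripper is mounted at the origin on the work surface. World frame = base frame: x ahead of the robot, y to its left, z up, the work surface at z = 0. Lengths are in m, angles in degrees, forces in N, time in s.
With the tool pointing down it reaches from about 0.375 to 0.75 m from the base axis. Payload 9 kg.
Tool frame: the origin (TCP) lies on the front face of the gripper's body, between the roots of the fingers; the fingertips stand 73 mm ahead of it and the grasp point (between the pads) lies 54 mm ahead of it; z points along the fingers, y is the direction in which the jaws open and shut (so a half turn about z gives the same grasp; the last joint's range is limited). The gripper opens to 85 mm and grips with 20 to 120 N. Pads are 22 mm wide; open, the fingers measure 114 mm over their backs; the gripper's body (76 mm by 85 mm) begins 54 mm behind the grasp point. The pads swing forward as they close: fully open they stand 13 mm farther back than shut.
Start: joints at [-89.192, 5.964, 5.575, 89.605, 0, 77.527], TCP at [0.138, -0.584, 0.304] pointing down, gripper open.
Joint ranges: [-171.21, 171.21], [-48.23, 106.86], [-62.78, 66.21], [-105.2, 120.99], [-86.42, 89.51], [-180, 180]. Speed limits (degrees/s): [127.2, 127.2, 147.25, 180, 180, 180].

## Interface

Orientations are given as a 3x3 rotation matrix whose columns are the frame's x, y, z axes.
In Python, from cell import get_obs, read_camera, get_calibration, manip, look_for gives the robot as it stands. The module is installed in compiled form; this text tells all that it offers.
- The arm moves only by the tool step_arm, never from a script. Its argument "motion" is a list of rows, each a list of 4 numbers: the shift along the tool's x, y, z in mm, then the turn about the tool's z in rad. A call has 1 to 12 rows; each row shifts and turns the commanded pose from where the row before left it, along the tool's axes as they then stand; what a row does not reach is not made up. A row lasts 1/10 s, in which the tool goes at most 50 mm and 8.59 degrees, less where a joint would pass 70% of its speed; a pose out of reach is approached as far as the arm can. A call is refused whole if a number of a shift passes 50 or a number of a turn 0.15, either way. A call with a gripper value outside its range is refused whole. "claw" is the closure in counts, from 0 (fully open) to 255 (shut), set as the call begins (left out, the last holds). The fingers move at their own pace and stop on an object; "grip_force" is the grip in N (left out, the last holds). Time passes only in rows, so rows that do not move let the fingers close. It gives the time, the measured TCP pose, the force and the opening at its end, in the units of the state.
- get_obs(): the state, without advancing time (a new reading comes with each control period).
- read_camera(name): name is "scene" or "top"; returns the picture (480x640x3 uint8, red, green, blue); there is no depth.
- get_calibration(name): a dict with "fx", "fy", "cx", "cy" (pixels), "T" (4x4, takes a point from camera to world coordinates). Camera axes: x right, y down, z forward; pixel columns grow to the right and rows downward; lengths in m; the calibration is good to about 2 mm. A picture is of the moment at which its call begins. get_calibration takes no time and is no camera call.
- manip.sign_off(): hands the job in, once; it reports no verdict.
Trained networks look in the newest picture that a camera, given by its name, has taken for a name from the list of things; names that differ only in an ending like _2 or _b are one class to them, and where a whole thing is asked for, a point or a joint stands for the part that bears it (a point fixed in the world has none). Each returns a list of dicts, best first, with "conf" (0 to 1); they miss things now and then, are a little off and sometimes report something else, mostly with a low value. They report only what shows in the picture. A call takes as long as a camera call.
- look_for(thing, camera): "box" ([left, top, right, bottom] in pixels, round what is visible of it).
The state is a dict: "clock": time; "joints": joint angles; "joint_velocities": joint speeds; "joint_torque": joint torques, N m; "tcp_pos": TCP position; "ee_rot": TCP orientation; "ft_force": force on the tool from outside, world axes, zero at the start; "wrist_torque": the same for the moment, N m; "grip_width": opening from 0.0 (shut) to 1.0 (fully open).
Only numpy, scipy, OpenCV 4.12 (cv2) and the standard library are available. Lean on these libraries where they do the work, as an engineer would, in place of code of your own. Each camera call takes 0.05 s, during which the arm holds its last target. There are 200 camera calls.

## Working session

There is one attempt and no reset: what is moved stays moved. The work goes in short steps, Python scripts to look and compute and a tool call to move; the robot and the scene stay as the last step left them, time stands still between calls to the robot, and variables do not carry over. Pictures are saved under pics/ and viewed, about 8 in all and at most 12, crops included, and the job is handed in when it is done.

Besides the shell and the picture viewer there is one more tool, called after ">>>" as name(argument=value, ...), one argument or row to a line, values as JSON. step_arm: Moves the arm, as the interface text tells. Its arguments: {"type":"object","properties":{"motion":{"type":"array","items":{"type":"array","items":{"type":"number"}}},"claw":{"type":"number"},"grip_force":{"type":"number"}},"required":["motion"]}

```bash
mkdir -p pics; cat > h.py <<'E'
import numpy as np, cv2
from cell import get_obs, read_camera, get_calibration, manip, look_for
def ray(cam,u,v):
    c=get_calibration(cam);T=np.array(c["T"]);d=T[:3,:3]@np.array([(u-c["cx"])/c["fx"],(v-c["cy"])/c["fy"],1]);return T[:3,3],d
def at_z(cam,u,v,z):
    o,d=ray(cam,u,v);return o+d*(z-o[2])/d[2]
def proj(cam,p):
    c=get_calibration(cam);T=np.array(c["T"]);q=T[:3,:3].T@(np.array(p)-T[:3,3]);return np.array([c["fx"]*q[0]/q[2]+c["cx"],c["fy"]*q[1]/q[2]+c["cy"]])
def tri(a,b):
    (o1,d1),(o2,d2)=a,b;A=np.stack([d1,-d2],1);s=np.linalg.lstsq(A,o2-o1,rcond=None)[0];p,q=o1+s[0]*d1,o2+s[1]*d2;return (p+q)/2,np.linalg.norm(p-q)
def save(im,n): cv2.imwrite(f"pics/{n}.png",im[:,:,::-1])
E
python3 - <<'E'
from h import *
for c in("scene","top"):
    save(read_camera(c),c+"1"); k=get_calibration(c); print(c,k["fx"],np.round(k["T"],3).tolist())
    for t in("peg","pale_peg_a","mouth","lyre","stand"):
        print(t,[(np.round(d["box"]).tolist(),round(d["conf"],2)) for d in look_for(t,c)[:4]])
o=get_obs();print(o["clock"],o["tcp_pos"],np.round(o["ee_rot"],3).tolist(),o["ft_force"])
E
```

```text
scene 622.5247578256418 [[-0.396, 0.713, -0.578, 1.357], [0.918, 0.301, -0.257, 0.348], [-0.009, -0.633, -0.774, 1.171], [0.0, 0.0, 0.0, 1.0]]
peg [([279.0, 218.0, 293.0, 238.0], 0.59), ([301.0, 236.0, 430.0, 399.0], 0.39)]
pale_peg_a [([254.0, 205.0, 264.0, 226.0], 0.72), ([228.0, 191.0, 235.0, 210.0], 0.68), ([147.0, 212.0, 178.0, 255.0], 0.58), ([301.0, 240.0, 427.0, 398.0], 0.41)]
mouth [([301.0, 238.0, 431.0, 397.0], 0.61)]
lyre [([299.0, 236.0, 432.0, 397.0], 0.83), ([174.0, 145.0, 223.0, 183.0], 0.53)]
stand [([208.0, 198.0, 309.0, 262.0], 0.87)]
top 574.4299190051588 [[-0.02, -0.978, 0.207, 0.167], [-1.0, 0.02, -0.003, -0.019], [-0.001, -0.207, -0.978, 1.716], [0.0, 0.0, 0.0, 1.0]]
peg [([358.0, 225.0, 367.0, 237.0], 0.37)]
pale_peg_a []
mouth [([234.0, 136.0, 320.0, 258.0], 0.75), ([470.0, 279.0, 508.0, 298.0], 0.69), ([140.0, 280.0, 204.0, 361.0], 0.68)]
lyre [([233.0, 135.0, 315.0, 260.0], 0.6)]
stand [([346.0, 223.0, 427.0, 251.0], 0.89)]
0.6 [ 0.13782217 -0.58399984  0.30395045] [[0.973, 0.23, 0.0], [0.23, -0.973, -0.0], [-0.0, 0.0, -1.0]] [-0.14630725 -0.05325245 -0.635105  ]
```

View pics/scene1.png

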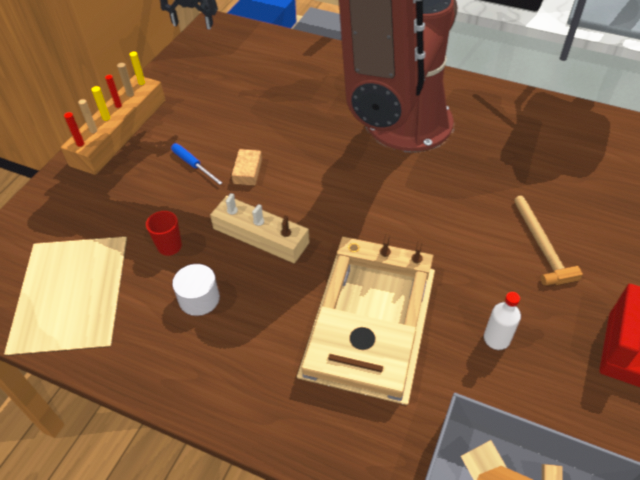

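View pics/top1.png

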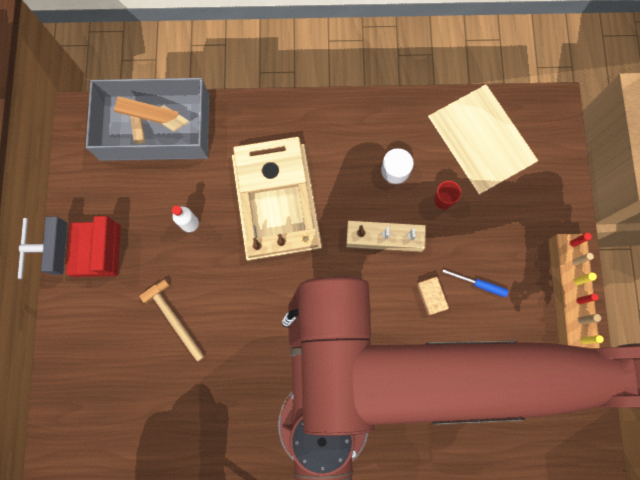

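```bash
python3 - <<'E'
from h import *
a=cv2.imread("pics/scene1.png");b=cv2.imread("pics/top1.png")
A=cv2.resize(a[180:280,205:445],None,fx=3.3,fy=3.3,interpolation=cv2.INTER_CUBIC)
B=cv2.resize(b[190:265,230:430],None,fx=3.96,fy=3.96,interpolation=cv2.INTER_CUBIC)[:270]
save(np.vstack([A,B])[:600,:,::-1],"crop1");print(A.shape,B.shape)
E
```

```text
(330, 792, 3) (270, 792, 3)
```

View pics/crop1.png

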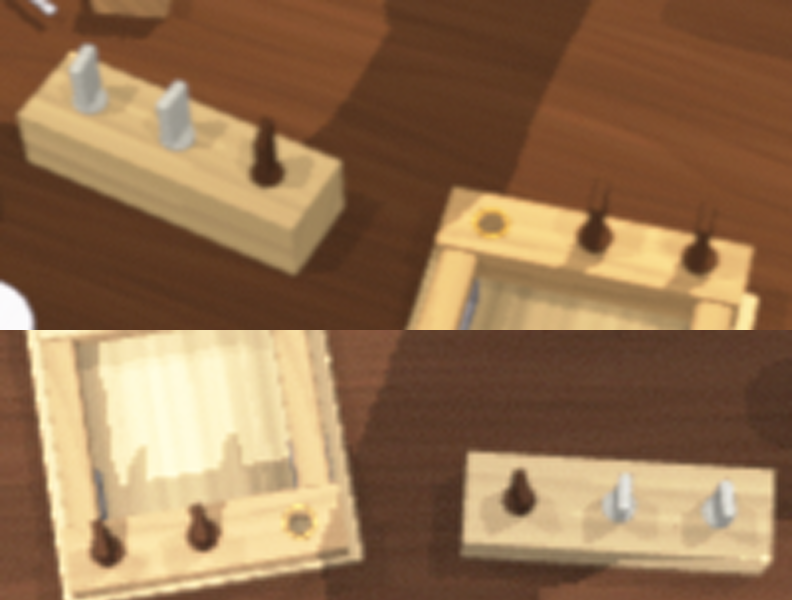

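```bash
python3 - <<'E'
from h import *
S=lambda x,y:(205+x/3.3-.35,180+y/3.3-.35)
P=lambda x,y:(230+x/3.96-.37,190+(y-330)/3.96-.37)
def t(n,a,b,z):
    p,e=tri(ray("scene",*S(*a)),ray("top",*P(*b)))
    print(n,"tri",p.round(4),"gap",round(e,4),"scene@z",at_z("scene",*S(*a),z)[:2].round(4),"top@z",at_z("top",*P(*b),z)[:2].round(4))
t("mouth",(490,222),(299,522),.06)
t("fit1 collar",(594,240),(203,536),.062)
t("fit2 collar",(700,262),(107,550),.062)
t("dark collar",(267,172),(519,497),.054)
t("dark eartop",(266,122),(519,475),.100)
t("pale1 eartop",(178,86),(626,478),.1)
t("pale2 eartop",(89,48),(726,486),.1)
t("stand cBackR",(343,162),(467,453),.052)
t("pale1 collar",(178,137),(617,508),.054)
t("pale2 collar",(90,100),(715,514),.054)
E
```

```text
mouth tri [0.5336 0.0409 0.0597] gap 0.002 scene@z [0.5341 0.04  ] top@z [0.5332 0.0418]
fit1 collar tri [0.5234 0.1126 0.0635] gap 0.0011 scene@z [0.5225 0.1118] top@z [0.5236 0.1133]
fit2 collar tri [0.514  0.1844 0.0641] gap 0.0002 scene@z [0.5123 0.1843] top@z [0.5144 0.1846]
dark collar tri [ 0.5501 -0.1231  0.0553] gap 0.0003 scene@z [ 0.5493 -0.1238] top@z [ 0.5504 -0.1231]
dark eartop tri [ 0.5528 -0.1193  0.1136] gap 0.0012 scene@z [ 0.5423 -0.1247] top@z [ 0.5563 -0.1207]
pale1 eartop tri [ 0.5475 -0.1935  0.1138] gap 0.008 scene@z [ 0.5361 -0.1965] top@z [ 0.5524 -0.1988]
pale2 eartop tri [ 0.5402 -0.2665  0.1147] gap 0.0057 scene@z [ 0.5283 -0.2721] top@z [ 0.5449 -0.2715]
stand cBackR tri [ 0.566  -0.0698  0.1112] gap 0.0275 scene@z [ 0.5184 -0.0788] top@z [ 0.5857 -0.0851]
pale1 collar tri [ 0.5417 -0.1977  0.0503] gap 0.0023 scene@z [ 0.5447 -0.197 ] top@z [ 0.5404 -0.1962]
pale2 collar tri [ 0.5358 -0.2718  0.0516] gap 0.0044 scene@z [ 0.538  -0.2727] top@z [ 0.5343 -0.2694]
```

```bash
cat > fit.py <<'E'
from h import *
from scipy.optimize import minimize
def pts(x,y,z,yaw):
    c,s=np.cos(yaw),np.sin(yaw);R=np.array([[c,-s],[s,c]])
    ear=[(*(R@[a,b]+[x,y]),z+h) for a in(-.014,.014) for b in(-.005,.005) for h in(-.022,.022)]
    th=np.linspace(0,2*np.pi,24)
    col=[(x+.013*np.cos(t),y+.013*np.sin(t),z+h) for t in th for h in(-.026,-.022)]
    sh=[(x+r*np.cos(t),y+r*np.sin(t),z+h) for t in th for r,h in((.0092,-.026),(.0047,-.071))]
    return ear,col,sh
def render(cam,p,w,ss=8,shaft=False,bias=(0,0)):
    u0,v0,u1,v1=w;m=np.zeros(((v1-v0)*ss,(u1-u0)*ss),np.uint8)
    for g in pts(*p)[:3 if shaft else 2]:
        q=np.array([proj(cam,k) for k in g])+bias
        q=((q+.5-[u0,v0])*ss).astype(np.float32)
        cv2.fillConvexPoly(m,cv2.convexHull(q).round().astype(np.int32),255)
    return cv2.resize(m,(u1-u0,v1-v0),interpolation=cv2.INTER_AREA)/255.
def soft(img,w,lo,hi):
    u0,v0,u1,v1=w;g=img[v0:v1,u0:u1].astype(float)[:,:,0];return np.clip((hi-g)/(hi-lo),0,1)
E
python3 - <<'E'
from fit import *
im={"scene":cv2.imread("pics/scene1.png")[:,:,::-1],"top":cv2.imread("pics/top1.png")[:,:,::-1]}
W={"scene":(276,211,297,242),"top":(352,220,372,242)}
for c in W:
    u0,v0,u1,v1=W[c];print(c);print(im[c][v0:v1,u0:u1,0])
T={"scene":soft(im["scene"],W["scene"],70,130),"top":soft(im["top"],W["top"],70,130)}
def cost(p,cs,z=.078):
    return sum(((render(c,(p[0],p[1],z,p[2]),W[c])-T[c])**2).sum() for c in cs)
for cs in(["scene"],["top"],["scene","top"]):
  for deg in(-30,-15,0,15,30):
    r=minimize(lambda q:cost((q[0]/1e3,q[1]/1e3,np.radians(deg)),cs),[550,-123.5],method="Nelder-Mead",options=dict(xatol=.1,fatol=.01,initial_simplex=[[550,-123.5],[553,-123],[550,-120]]))
    print(cs,deg,r.x.round(1),round(r.fun,2))
E
```

```text
scene
[[127 129 131 130 130 132 131 130 130 128 129 126 126 125 125 124 125 124
  124 123 121]
 [124 124 127 129 130 131 131 131 131 131 131 132 129 128 126 125 125 125
  125 124 124]
 [125 124 124 125 125 127 128 130 131 131 130 130 131 131 129 129 128 126
  126 125 125]
 [126 124 123 123 123 122 124 125 123 124 127 130 130 131 132 131 129 129
  129 127 127]
 [152 135 126 122 122 121 121 117 110 108 113 118 126 129 130 131 132 131
  130 130 130]
 [196 176 158 145 134 125 119 110  99  93  96 103 116 123 127 129 131 131
  131 131 131]
 [221 216 209 195 174 153 132 112  96  90  87  92 107 118 121 123 125 128
  130 131 131]
 [225 225 224 220 212 196 166 125  96  88  81  81 102 114 117 118 119 123
  124 127 129]
 [224 224 225 224 224 217 182 133  98  84  78  79 103 116 117 115 116 117
  120 121 122]
 [222 222 222 224 224 217 173 119  91  83  74  83 117 138 134 124 117 114
  116 118 118]
 [220 220 217 218 219 206 158 108  90  81  72  92 146 176 171 153 134 124
  119 119 117]
 [219 216 211 208 204 181 135  98  87  80  69  93 155 197 208 196 175 156
  144 132 117]
 [219 215 207 202 195 159 
[... 3596 characters left out ...]
ent call last):
  File "<stdin>", line 11, in <module>
    res = _minimize_neldermead(fun, x0, args, callback, bounds=bounds,
                               **options)
    fxr = func(xr)
    fx = function(np.copy(x), *(wrapper_args + args))
  File "<stdin>", line 11, in <lambda>
  File "<stdin>", line 8, in cost
  File "<stdin>", line 8, in <genexpr>
  File "fit.py", line 13, in render
    q=np.array([proj(cam,k) for k in g])+bias
                ~~~~^^^^^^^
  File "h.py", line 8, in proj
    c=get_calibration(cam);T=np.array(c["T"]);q=T[:3,:3].T@(np.array(p)-T[:3,3]);return np.array([c["fx"]*q[0]/q[2]+c["cx"],c["fy"]*q[1]/q[2]+c["cy"]])
ValueError: time passes only in moves, steps and waits
```

```bash
sed -i 's/^def ray/_C={}\n_gc=get_calibration\ndef get_calibration(c):\n    if c not in _C:_C[c]=_gc(c)\n    return _C[c]\ndef ray/' h.py
cat >> fit.py <<'E'
_r=render
def render(*a,**k): return cv2.GaussianBlur(_r(*a,**k),(0,0),.8)
def fitpeg(T,W,cs,z,deg,x0,shaft=False):
    f=lambda q:sum(((render(c,(q[0]/1e3,q[1]/1e3,z,np.radians(deg)),W[c],shaft=shaft)-T[c])**2).sum() for c in cs)
    s=np.array([x0,[x0[0]+3,x0[1]],[x0[0],x0[1]+3]])
    r=minimize(f,x0,method="Nelder-Mead",options=dict(xatol=.1,fatol=.005,initial_simplex=s));return r.x.round(1),round(r.fun,2)
E
python3 - <<'E'
from fit import *
im={"scene":cv2.imread("pics/scene1.png")[:,:,::-1],"top":cv2.imread("pics/top1.png")[:,:,::-1]}
W={"scene":(276,220,297,242),"top":(352,222,372,242)}
T={c:soft(im[c],W[c],75,205) for c in W}
for cs in(["scene"],["top"],["scene","top"]):
  for deg in range(-40,41,10): print(cs,deg,*fitpeg(T,W,cs,.078,deg,[550,-123.5]))
E
```

```text
['scene'] -40 [ 547.8 -122.7] 49.14
['scene'] -30 [ 547. -123.] 46.35
['scene'] -20 [ 548.6 -122.5] 40.4
['scene'] -10 [ 548.4 -123.3] 31.67
['scene'] 0 [ 548.8 -123.3] 21.02
['scene'] 10 [ 549.  -123.8] 12.63
['scene'] 20 [ 548.8 -123.9] 8.92
['scene'] 30 [ 547.9 -124.3] 12.52
['scene'] 40 [ 548.2 -124.2] 10.02
['top'] -40 [ 548.6 -120.3] 10.52
['top'] -30 [ 548.8 -121. ] 8.33
['top'] -20 [ 548.5 -121.3] 6.14
['top'] -10 [ 548.4 -121.4] 4.42
['top'] 0 [ 548.3 -122. ] 3.42
['top'] 10 [ 548.  -122.7] 3.67
['top'] 20 [ 548.  -123.2] 4.38
['top'] 30 [ 548.7 -123.1] 6.06
['top'] 40 [ 548.2 -123.2] 8.46
['scene', 'top'] -40 [ 548.2 -121.9] 61.15
['scene', 'top'] -30 [ 548.3 -122. ] 56.0
['scene', 'top'] -20 [ 548.6 -122.2] 47.28
['scene', 'top'] -10 [ 549.2 -122.5] 36.96
['scene', 'top'] 0 [ 548.7 -123.1] 26.0
['scene', 'top'] 10 [ 549.1 -123.5] 17.61
['scene', 'top'] 20 [ 548.2 -123.9] 14.2
['scene', 'top'] 30 [ 548.3 -123.8] 18.79
['scene', 'top'] 40 [ 548.6 -123.9] 18.84
```

>>> step_arm(
  motion=[
    [20,-14,0,0],
    [36,-25.2,0,0],
    [36,-25.2,0,0],
    [36,-25.2,0,0],
    [36,-25.2,0,0],
    [36,-25.2,0,0],
    [36,-25.2,0,0],
    [36,-25.2,0,0],
    [36,-25.2,0,0],
    [36,-25.2,0,0],
    [36,-25.2,0,0],
    [36,-25.2,0,0],
  ],
  claw=120,
  grip_force=60,
)

```text
clock: 1.8
tcp_pos: [0.4768, -0.2034, 0.3042]
ee_rot: [[0.973, 0.23, 0.001], [0.23, -0.973, -0.001], [0.0, 0.001, -1.0]]
ft_force: [0.8, -1.2, -0.5]
grip_width: 0.535
```

>>> step_arm(
  motion=[
    [22,-15.3,10,0],
    [22,-15.3,20,0],
    [22,-15.3,20,0],
    [22.2,-15.3,20,0],
    [0,0,20,-0.08],
    [0,0,10,0],
    [0,0,0,0],
  ],
)

```text
clock: 2.5
tcp_pos: [0.5468, -0.125, 0.2025]
ee_rot: [[0.952, 0.305, -0.002], [0.305, -0.952, 0.001], [-0.002, -0.002, -1.0]]
ft_force: [-0.4, 0.1, 0.5]
grip_width: 0.522
```

```bash
python3 - <<'E'
from h import *
a=read_camera("scene");b=read_camera("top")
save(a,"scene2");save(b,"top2")
A=cv2.resize(a[150:260,220:350],None,fx=4.5,fy=4.5,interpolation=cv2.INTER_CUBIC)[:,:400]
B=cv2.resize(b[190:300,310:440],None,fx=4.5,fy=4.5,interpolation=cv2.INTER_CUBIC)[:,:400]
save(np.hstack([A,B]),"crop2")
o=get_obs();print(o["clock"],o["tcp_pos"],o["ft_force"],o["ee_rot"])
E
```

```text
2.6 [ 0.54759482 -0.12571892  0.20473526] [-0.04161115  0.37889541  0.12183598] [[ 9.52474904e-01  3.04616367e-01  6.53200306e-04]
 [ 3.04616708e-01 -9.52474884e-01 -5.05768727e-04]
 [ 4.68091453e-04  6.80707746e-04 -9.99999659e-01]]
```

View pics/crop2.png

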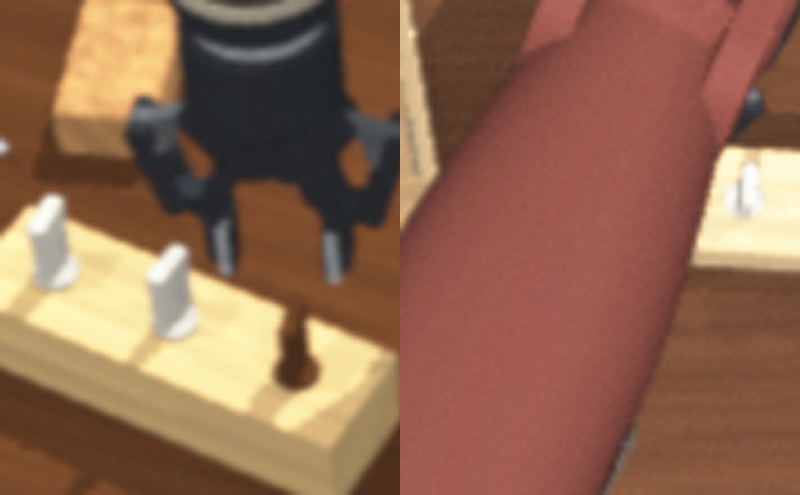

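>>> step_arm(
  motion=[
    [1.5,-1.8,7,0],
    [0,0,20,0],
    [0,0,20,0],
    [0,0,15,0],
    [0,0,5,0],
    [0,0,0,0],
  ],
)

```text
clock: 3.2
tcp_pos: [0.5482, -0.123, 0.1365]
ee_rot: [[0.952, 0.306, -0.001], [0.306, -0.952, 0.0], [-0.001, -0.0, -1.0]]
ft_force: [-0.2, -0.0, 0.9]
grip_width: 0.532
```

>>> step_arm(
  motion=[
    [0,0,0,0],
    [0,0,0,0],
    [0,0,0,0],
    [0,0,0,0],
    [0,0,0,0],
    [0,0,0,0],
    [0,0,0,0],
  ],
  claw=255,
)

```text
clock: 3.9
tcp_pos: [0.549, -0.1232, 0.138]
ee_rot: [[0.952, 0.307, 0.001], [0.307, -0.952, -0.001], [0.001, 0.001, -1.0]]
ft_force: [-0.9, 0.1, 6.4]
grip_width: 0.11
```

```bash
python3 - <<'E'
from h import *
save(read_camera("scene"),"scene3")
o=get_obs();print(o["clock"],o["tcp_pos"],o["ft_force"],o["wrist_torque"],o["grip_width"]*85)
E
```

```text
3.95 [ 0.54897134 -0.12325245  0.1379125 ] [-0.37648533  0.09469243  5.65936637] [0.00953818 0.1826028  0.00042835] 9.317434734226586
```

>>> step_arm(
  motion=[
    [0,0,-3,0],
    [0,0,-7,0],
    [0,0,-15,0],
    [0,0,-20,0],
    [0,0,-20,0],
    [0,0,-20,0],
    [0,0,-15,0],
    [0,0,0,0],
    [0,0,0,0],
  ],
)

```text
clock: 4.85
tcp_pos: [0.5486, -0.123, 0.2369]
ee_rot: [[0.952, 0.307, 0.0], [0.307, -0.952, -0.0], [0.0, 0.0, -1.0]]
ft_force: [-0.4, -0.1, -0.6]
grip_width: 0.11
```

```bash
python3 - <<'E'
from h import *
a=read_camera("scene");save(a,"scene4")
save(cv2.resize(a[90:270,210:390],None,fx=3.3,fy=3.3,interpolation=cv2.INTER_CUBIC),"crop4")
o=get_obs();print(o["clock"],o["tcp_pos"],o["ft_force"],o["wrist_torque"],o["grip_width"]*85)
E
```

```text
4.9 [ 0.54823402 -0.12288343  0.23607634] [ 0.68850862  0.49076087 -0.302764  ] [-0.01118266  0.04044112  0.02820873] 9.457706922321467
```

View pics/crop4.png

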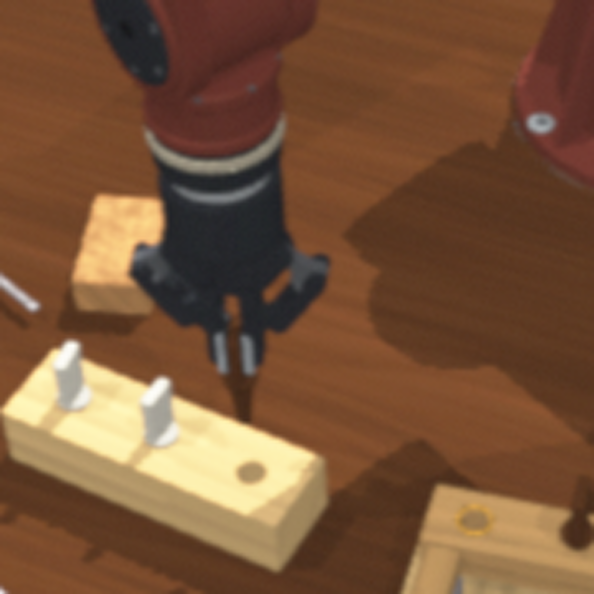

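>>> step_arm(
  motion=[
    [4.5,-20,0,0],
    [4.5,-20,0,0],
    [4.5,-20,0,0],
    [4.5,-20,0,0],
    [4.5,-20,0,0],
    [4.5,-20,0,0],
    [4.5,-20,0,0],
    [4.5,-20,0,0],
    [0,0,0,-0.13],
    [0,0,0,-0.13],
  ],
)

```text
clock: 5.9
tcp_pos: [0.533, 0.0411, 0.2355]
ee_rot: [[0.837, 0.546, -0.002], [0.546, -0.837, 0.0], [-0.002, -0.001, -1.0]]
ft_force: [-0.1, -0.7, -0.6]
grip_width: 0.109
```

>>> step_arm(
  motion=[
    [0,0,0,-0.13],
    [0,0,0,-0.13],
    [0,0,0,-0.13],
    [0,0,0,-0.13],
    [0,0,0,-0.13],
    [0,0,0,-0.13],
    [0,0,0,-0.13],
    [0,0,0,-0.13],
    [0,0,0,-0.094],
    [0,0,0,0],
    [0,0,15,0],
    [0,0,5,0],
  ],
)

```text
clock: 7.1
tcp_pos: [0.5329, 0.0405, 0.2143]
ee_rot: [[-0.132, 0.991, -0.003], [0.991, 0.132, 0.0], [0.001, -0.003, -1.0]]
ft_force: [-0.7, -0.3, 0.2]
grip_width: 0.108
```

```bash
python3 - <<'E'
from h import *
for i in range(2):
    o=get_obs();print(o["clock"],o["tcp_pos"],o["ft_force"],o["wrist_torque"],np.degrees(np.arctan2(o["ee_rot"][1][0],o["ee_rot"][0][0])))
    a=read_camera("scene");b=read_camera("top")
save(a,"scene5");save(b,"top5")
A=cv2.resize(a[170:280,305:425],None,fx=4,fy=4,interpolation=cv2.INTER_CUBIC)[:,:400]
B=cv2.resize(b[180:290,250:370],None,fx=4,fy=4,interpolation=cv2.INTER_CUBIC)[:,:400]
save(np.hstack([A,B]),"crop5")
E
```

```text
7.1 [0.53285151 0.04046393 0.21429661] [-0.67165451 -0.30850422  0.24412201] [ 0.03006056 -0.00294666  0.01727309] 97.608345274269
7.2 [0.53275019 0.04044969 0.2148258 ] [ 0.13112642  0.5264515  -0.24310234] [ 0.00391229 -0.02059926 -0.03252689] 97.65658623740126
```

View pics/crop5.png

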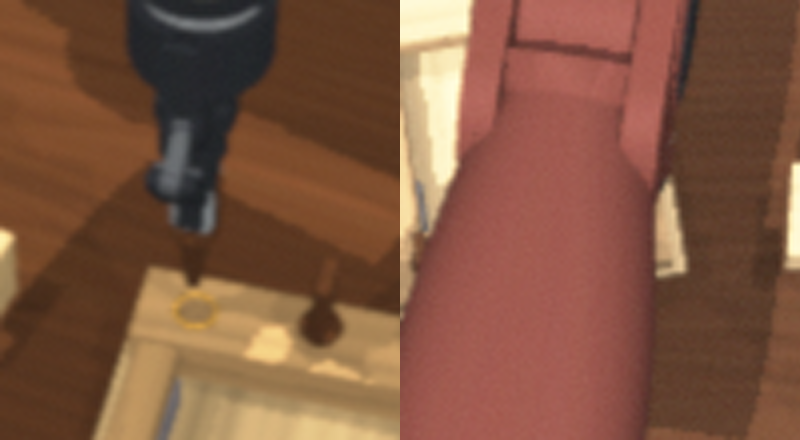

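```bash
python3 - <<'E'
from h import *
for n,c,w in(("scene1","scene",(344,239,364,257)),("scene5","scene",(344,239,364,257)),("top1","top",(297,230,315,247))):
    im=cv2.imread(f"pics/{n}.png")[:,:,::-1].astype(float);u0,v0,u1,v1=w;p=im[v0:v1,u0:u1]
    s=(p[:,:,0]-p[:,:,2]);s=np.clip(s-np.percentile(s,70),0,None)
    for it in range(1):
        vv,uu=np.mgrid[v0:v1,u0:u1];ys,xs=np.nonzero(s>.35*s.max())
        e=cv2.fitEllipse(np.stack([xs+u0,ys+v0],1).astype(np.float32))
    print(n,"centroid",(s*uu).sum()/s.sum(),(s*vv).sum()/s.sum(),"ell",np.round(e[0],2),np.round(e[1],1),at_z(c,*e[0],.06).round(4))
im=cv2.imread("pics/scene5.png")[:,:,2]
print(im[226:250,344:364])
for z in(.0838,.10):print(z,proj("scene",(.5328,.0405,z)))
print(proj("scene",(.5328,.0405,.06)))
E
```

```text
scene1 centroid 353.4781144781145 247.12929292929292 ell [353.4  247.24] [ 8.5 10.7] [0.5347 0.0409 0.06  ]
scene5 centroid 352.9315931593159 247.20972097209722 ell [353.48 247.11] [ 8.2 11. ] [0.5343 0.0409 0.06  ]
top1 centroid 305.3465577596266 238.06067677946325 ell [305.14 238.05] [8.1 8.1] [0.5334 0.0418 0.06  ]
[[ 88  89  89  85  79  65  52  50  46  41  47  76 107 109  90  77  84  90
   91  91]
 [ 86  86  86  83  82  80  75  71  63  55  63  89 107 100  80  79  86  89
   90  90]
 [ 87  87  86  82  81  82  81  78  75  73  79  88  93  85  76  80  88  92
   90  92]
 [ 89  88  87  84  81  80  81  84  86  83  80  82  81  80  79  84  90  91
   91  91]
 [ 91  92  91  90  86  80  80  85  88  83  80  80  78  80  83  88  90  90
   91  90]
 [ 91  91  92  91  89  81  75  74  77  77  75  76  77  82  87  88  90  90
   90  90]
 [ 90  92  91  91  90  86  74  68  69  69  68  69  74  80  88  89  88  89
   91  90]
 [ 87  89  88  89  89  86  76  69  68  67  66  69  73  81  88  87  87  88
   89  90]
 [ 90  90  88  88  87  85  75  69  67  68  67  70  78  86  89  88  88  87
   89  89]
 [ 90  90  90  
[... 655 characters left out ...]
 195 195]
 [194 192 187 183 181 178 174 185 201 211 208 199 197 196 195 192 191 191
  192 189]
 [199 197 194 191 185 185 188 186 184 186 188 188 195 199 190 180 175 175
  175 174]
 [202 202 199 198 197 193 183 173 165 162 164 167 170 174 176 170 168 169
  169 168]
 [203 203 202 202 208 193 169 157 156 155 156 157 154 160 169 167 166 167
  168 167]
 [199 199 198 192 193 171 151 151 152 155 156 154 152 154 168 173 173 174
  174 173]
 [193 194 195 193 192 169 151 150 154 155 153 154 153 159 178 188 193 193
  193 193]
 [188 189 190 191 189 182 170 159 156 155 152 153 158 170 188 197 200 201
  201 201]]
0.0838 [353.76940488 239.99208461]
0.1 [353.91993082 235.41588052]
[353.55309703 246.56815284]
```

>>> step_arm(
  motion=[
    [2.1,1.5,0,0],
    [0,0,8,0],
    [0,0,8,0],
    [0,0,5,0],
    [0,0,4,0],
    [0,0,3,0],
    [0,0,0,0],
  ],
)

```text
clock: 8.0
tcp_pos: [0.5346, 0.0426, 0.1883]
ee_rot: [[-0.135, 0.991, -0.001], [0.991, 0.135, 0.0], [0.0, -0.001, -1.0]]
ft_force: [-0.2, -0.5, 0.8]
grip_width: 0.11
```

>>> step_arm(
  motion=[
    [0,0,3,0],
    [0,0,3,0],
    [0,0,3,0],
    [0,0,3,0],
    [0,0,0,0],
  ],
)

```text
clock: 8.5
tcp_pos: [0.5346, 0.0427, 0.1763]
ee_rot: [[-0.135, 0.991, -0.001], [0.991, 0.135, 0.0], [0.0, -0.001, -1.0]]
ft_force: [-0.1, 0.2, -0.6]
grip_width: 0.109
```

```bash
cat > f.py <<'E'
from h import *
F=[];M=[];Z=[]
for i in range(4):
    o=get_obs();F.append(o["ft_force"]);M.append(o["wrist_torque"]);Z.append(o["tcp_pos"]);im=read_camera("scene")
R=o["ee_rot"];print(round(o["clock"],2),"tcp",np.mean(Z,0).round(4),"F",np.mean(F,0).round(2),"sd",np.std(F,0).round(2),"M",np.mean(M,0).round(3),"yaw",np.degrees(np.arctan2(R[1][0],R[0][0])).round(2),"w",round(o["grip_width"]*85,1))
E
python3 f.py
```

```text
8.65 tcp [0.5347 0.0426 0.1766] F [-0.38 -0.32 -0.29] sd [0.29 0.78 0.47] M [-0.008  0.1    0.011] yaw 97.73 w 9.3
```

>>> step_arm(
  motion=[
    [0,0,2,0],
    [0,0,2,0],
    [0,0,2,0],
    [0,0,0,0],
  ],
)

```text
clock: 9.1
tcp_pos: [0.5345, 0.0426, 0.1704]
ee_rot: [[-0.135, 0.991, -0.001], [0.991, 0.135, -0.0], [0.0, -0.001, -1.0]]
ft_force: [-3.1, -1.3, 0.8]
grip_width: 0.11
```

```bash
python3 f.py
```

```text
9.25 tcp [0.5345 0.0426 0.1704] F [-3.69 -0.86 -1.04] sd [0.36 0.36 1.16] M [-0.177  0.909  0.005] yaw 97.73 w 9.2
```

>>> step_arm(
  motion=[
    [-0.2,-1.0,0,0],
    [0,0,0,0],
    [0,0,0,0],
  ],
)

```text
clock: 9.6
tcp_pos: [0.5342, 0.0423, 0.1711]
ee_rot: [[-0.135, 0.991, 0.001], [0.991, 0.135, -0.0], [-0.0, 0.001, -1.0]]
ft_force: [-2.3, -0.3, -1.4]
grip_width: 0.108
```

```bash
python3 f.py
```

```text
9.75 tcp [0.5342 0.0423 0.1711] F [-1.25  0.19 -0.36] sd [0.65 0.28 0.73] M [-0.005  0.219 -0.011] yaw 97.74 w 9.1
```

>>> step_arm(
  motion=[
    [0,-0.6,0,0],
    [0,0,1,0],
    [0,0,1,0],
    [0,0,0,0],
  ],
)

```text
clock: 10.2
tcp_pos: [0.5334, 0.0423, 0.1688]
ee_rot: [[-0.135, 0.991, 0.0], [0.991, 0.135, 0.0], [0.0, 0.0, -1.0]]
ft_force: [-0.0, 0.6, -0.7]
grip_width: 0.106
```

```bash
python3 f.py
```

```text
10.35 tcp [0.5334 0.0423 0.1688] F [ 0.42  0.88 -0.95] sd [0.4  0.42 0.25] M [ 0.277 -0.208 -0.002] yaw 97.74 w 9.3
```

>>> step_arm(
  motion=[
    [0.3,0,1,0],
    [0,0,1,0],
    [0,0,0,0],
  ],
)

```text
clock: 10.7
tcp_pos: [0.5333, 0.0426, 0.1668]
ee_rot: [[-0.135, 0.991, 0.0], [0.991, 0.135, 0.0], [0.0, 0.0, -1.0]]
ft_force: [0.3, 0.9, -1.1]
grip_width: 0.104
```

```bash
python3 f.py
```

```text
10.85 tcp [0.5333 0.0425 0.1668] F [ 1.07  1.44 -0.62] sd [0.53 0.31 0.4 ] M [ 0.372 -0.223 -0.017] yaw 97.74 w 9.1
```

>>> step_arm(
  motion=[
    [0.4,0.2,0,0],
    [0,0,1,0],
    [0,0,0.5,0],
    [0,0,0,0],
  ],
)

```text
clock: 11.3
tcp_pos: [0.5333, 0.0429, 0.1652]
ee_rot: [[-0.135, 0.991, -0.0], [0.991, 0.135, -0.0], [-0.0, -0.0, -1.0]]
ft_force: [-0.5, 1.0, -0.5]
grip_width: 0.109
```

```bash
python3 f.py
```

```text
11.45 tcp [0.5334 0.0429 0.1653] F [-0.    0.81 -0.52] sd [0.57 0.4  0.07] M [ 0.037  0.001 -0.01 ] yaw 97.73 w 9.3
```

>>> step_arm(
  motion=[
    [0,0,0.7,0],
    [0,0,0.8,0],
    [0,0,0,0],
    [0,0,0,0],
  ],
)

```text
clock: 11.9
tcp_pos: [0.5333, 0.043, 0.1638]
ee_rot: [[-0.135, 0.991, -0.0], [0.991, 0.135, 0.0], [0.0, -0.0, -1.0]]
ft_force: [-0.7, 0.8, -0.8]
grip_width: 0.104
```

```bash
python3 f.py
```

```text
12.05 tcp [0.5333 0.043  0.1638] F [-0.18  0.61 -0.87] sd [0.35 0.32 0.23] M [0.172 0.067 0.022] yaw 97.74 w 9.2
```

>>> step_arm(
  motion=[
    [0.2,0,0.7,0],
    [0,0,0.8,0],
    [0,0,0,0],
    [0,0,0,0],
  ],
)

```text
clock: 12.5
tcp_pos: [0.5333, 0.0431, 0.1624]
ee_rot: [[-0.135, 0.991, -0.0], [0.991, 0.135, -0.0], [-0.0, -0.0, -1.0]]
ft_force: [-1.5, -0.3, 1.1]
grip_width: 0.11
```

```bash
python3 f.py
```

```text
12.65 tcp [0.5333 0.0431 0.1624] F [-1.36  0.58  1.47] sd [0.43 0.53 0.26] M [0.074 0.423 0.021] yaw 97.73 w 8.9
```

>>> step_arm(
  motion=[
    [0.1,-0.3,0.4,0],
    [0,0,0.4,0],
    [0,0,0,0],
  ],
)

```text
clock: 13.0
tcp_pos: [0.5333, 0.0431, 0.1618]
ee_rot: [[-0.135, 0.991, 0.001], [0.991, 0.135, -0.0], [-0.0, 0.001, -1.0]]
ft_force: [-1.7, 0.4, 4.0]
grip_width: 0.105
```

```bash
python3 f.py
```

```text
13.15 tcp [0.5332 0.0431 0.1618] F [-1.3   0.28  3.69] sd [0.51 0.29 0.27] M [ 0.003  0.265 -0.008] yaw 97.73 w 9.0
```

>>> step_arm(
  motion=[
    [0,-0.2,0.5,0],
    [0,0,0.5,0],
    [0,0,0,0],
  ],
)

```text
clock: 13.5
tcp_pos: [0.5332, 0.0431, 0.1609]
ee_rot: [[-0.135, 0.991, 0.001], [0.991, 0.135, -0.0], [-0.0, 0.001, -1.0]]
ft_force: [-0.7, -0.5, 5.9]
grip_width: 0.106
```

```bash
python3 f.py
```

```text
13.65 tcp [0.5332 0.0431 0.161 ] F [-0.44 -0.1   5.89] sd [0.28 0.35 0.13] M [0.06  0.162 0.021] yaw 97.74 w 9.2
```

>>> step_arm(
  motion=[
    [0,0,0.4,0],
    [0,0,0.3,-0.03],
    [0,0,0.1,-0.05],
    [0,0,0.1,-0.05],
    [0,0,0,0],
  ],
)

```text
clock: 14.2
tcp_pos: [0.5331, 0.0431, 0.1601]
ee_rot: [[-0.264, 0.965, 0.001], [0.965, 0.264, -0.0], [-0.0, 0.001, -1.0]]
ft_force: [-1.4, 0.4, 6.6]
grip_width: 0.109
```

```bash
python3 f.py
```

```text
14.35 tcp [0.5331 0.0431 0.1601] F [-0.93  0.18  6.27] sd [0.35 0.51 0.25] M [0.027 0.265 0.007] yaw 105.18 w 9.5
```

>>> step_arm(
  motion=[
    [0,0,0.4,-0.03],
    [0,0,0.4,-0.03],
    [0,0,0.15,-0.04],
    [0,0,0.1,-0.04],
    [0,0,0,0],
  ],
)

```text
clock: 14.9
tcp_pos: [0.5331, 0.0431, 0.1593]
ee_rot: [[-0.395, 0.919, 0.001], [0.919, 0.395, -0.0], [-0.001, 0.001, -1.0]]
ft_force: [-2.0, -0.4, 8.3]
grip_width: 0.107
```

```bash
python3 f.py
```

```text
15.05 tcp [0.5331 0.0431 0.1593] F [-2.32  0.1   8.62] sd [0.36 0.52 1.06] M [ 0.025  0.575 -0.008] yaw 113.21 w 9.2
```

>>> step_arm(
  motion=[
    [0.1,-0.3,0.1,-0.05],
    [0,0,0.1,-0.05],
    [0,0,0.1,-0.05],
    [0,0,0.1,-0.05],
    [0,0,0,0],
  ],
)

```text
clock: 15.6
tcp_pos: [0.5329, 0.043, 0.1589]
ee_rot: [[-0.57, 0.821, 0.001], [0.821, 0.57, -0.0], [-0.001, 0.001, -1.0]]
ft_force: [-1.9, -0.2, 8.6]
grip_width: 0.106
```

```bash
python3 f.py
```

```text
15.75 tcp [0.5329 0.0431 0.1589] F [-1.63  0.17  8.26] sd [0.31 0.29 0.26] M [0.026 0.417 0.042] yaw 124.67 w 9.0
```

>>> step_arm(
  motion=[
    [0.1,-0.1,0.3,-0.05],
    [0,0,0.1,-0.05],
    [0,0,0.1,-0.05],
    [0,0,0.1,-0.05],
    [0,0,0.1,-0.05],
    [0,0,0.1,-0.05],
    [0,0,0,0],
  ],
)

```text
clock: 16.5
tcp_pos: [0.5328, 0.043, 0.1583]
ee_rot: [[-0.787, 0.616, 0.001], [0.616, 0.787, -0.001], [-0.001, 0.0, -1.0]]
ft_force: [-2.5, -0.1, 9.6]
grip_width: 0.11
```

```bash
python3 f.py
```

```text
16.65 tcp [0.5328 0.043  0.1583] F [-2.47 -0.13  9.08] sd [0.3  0.39 0.56] M [-0.061  0.521  0.014] yaw 141.85 w 9.2
```

>>> step_arm(
  motion=[
    [0.2,-0.1,0.1,-0.05],
    [0,0,0.1,-0.05],
    [0,0,0.1,-0.05],
    [0,0,0.1,-0.05],
    [0,0,0.1,-0.05],
    [0,0,0.1,-0.05],
    [0,0,0.1,-0.05],
    [0,0,0,0],
  ],
)

```text
clock: 17.5
tcp_pos: [0.5327, 0.0429, 0.1577]
ee_rot: [[-0.951, 0.309, 0.001], [0.309, 0.951, -0.001], [-0.002, -0.0, -1.0]]
ft_force: [-2.6, -1.1, 10.3]
grip_width: 0.109
```

```bash
python3 f.py
```

```text
17.65 tcp [0.5327 0.0429 0.1577] F [-2.65 -0.63 10.22] sd [0.25 0.37 0.22] M [-0.2    0.56   0.082] yaw 161.91 w 9.3
```

>>> step_arm(
  motion=[
    [0.2,0,0.05,-0.05],
    [0,0,0.05,-0.05],
    [0,0,0.05,-0.05],
    [0,0,0.05,-0.05],
    [0,0,0.05,-0.05],
    [0,0,0.05,-0.05],
    [0,0,0.05,-0.05],
    [0,0,0.05,-0.05],
    [0,0,0.05,-0.05],
    [0,0,0,0],
  ],
)

```text
clock: 18.7
tcp_pos: [0.5326, 0.0428, 0.1574]
ee_rot: [[-0.991, -0.135, 0.002], [-0.135, 0.991, -0.001], [-0.001, -0.002, -1.0]]
ft_force: [-2.0, -2.3, 9.5]
grip_width: 0.112
```

```bash
python3 f.py
```

```text
18.85 tcp [0.5326 0.0428 0.1574] F [-1.92 -2.27 10.07] sd [0.27 0.23 0.36] M [-0.46   0.479  0.009] yaw -172.32 w 9.0
```

>>> step_arm(
  motion=[
    [0.2,-0.3,-0.5,0],
    [0,0,-0.5,0],
    [0,0,0,0],
  ],
)

```text
clock: 19.2
tcp_pos: [0.5325, 0.0427, 0.1581]
ee_rot: [[-0.991, -0.134, 0.002], [-0.134, 0.991, -0.001], [-0.002, -0.001, -1.0]]
ft_force: [0.2, -0.5, 7.2]
grip_width: 0.111
```

```bash
python3 f.py
```

```text
19.35 tcp [0.5325 0.0427 0.158 ] F [-0.15 -1.31  7.11] sd [0.33 0.62 0.43] M [-0.232 -0.004 -0.002] yaw -172.32 w 9.2
```

>>> step_arm(
  motion=[
    [0,0,0,0],
    [0,0,0,0],
    [0,0,0,0],
    [0,0,0,0],
    [0,0,0,0],
    [0,0,0,0],
  ],
  claw=150,
)

```text
clock: 20.0
tcp_pos: [0.5318, 0.0429, 0.1572]
ee_rot: [[-0.991, -0.134, -0.0], [-0.134, 0.991, -0.0], [0.0, -0.0, -1.0]]
ft_force: [-0.5, 1.3, 0.8]
grip_width: 0.413
```

>>> step_arm(
  motion=[
    [0,0,-5,0],
    [0,0,-15,0],
    [0,0,-20,0],
    [0,0,-25,0],
    [0,0,-25,0],
    [0,0,-20,0],
    [0,0,0,0],
  ],
)

```text
clock: 20.7
tcp_pos: [0.5332, 0.0427, 0.2718]
ee_rot: [[-0.991, -0.134, 0.006], [-0.134, 0.991, -0.001], [-0.006, -0.002, -1.0]]
ft_force: [0.1, 0.4, 0.3]
grip_width: 0.408
```

```bash
python3 f.py
```

```text
20.85 tcp [0.5324 0.0428 0.2692] F [ 0.14  0.3  -0.31] sd [0.23 0.48 0.64] M [ 0.002 -0.018  0.009] yaw -172.31 w 35.0
```

>>> step_arm(
  motion=[
    [0,-15,0,0],
    [0,-35,0,0],
    [0,-40,0,0],
    [0,-40,0,0],
    [0,-40,0,0],
    [0,-30,0,0],
    [0,0,0,0],
  ],
)

```text
clock: 21.6
tcp_pos: [0.5581, -0.1594, 0.2659]
ee_rot: [[-0.992, -0.13, -0.002], [-0.13, 0.992, -0.0], [0.002, -0.0, -1.0]]
ft_force: [0.2, 0.1, 1.0]
grip_width: 0.412
```

```bash
python3 - <<'E'
from fit import *
im={c:read_camera(c) for c in("scene","top")}
a,b=im["scene"],im["top"];save(a,"scene9");save(b,"top9")
A=cv2.resize(a[205:285,335:435],None,fx=4,fy=4,interpolation=cv2.INTER_CUBIC)
B=cv2.resize(b[190:270,240:340],None,fx=4,fy=4,interpolation=cv2.INTER_CUBIC)
save(np.hstack([A,B]),"crop9")
E
```

```text
(no output)
```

View pics/crop9.png

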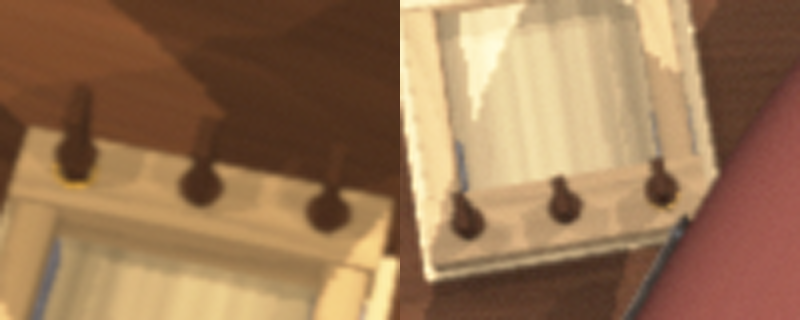

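```bash
python3 - <<'E'
from fit import *
im={"scene":cv2.imread("pics/scene9.png")[:,:,::-1],"top":cv2.imread("pics/top9.png")[:,:,::-1]}
W={"scene":(345,231,364,253),"top":(297,225,316,245)}
T={c:soft(im[c],W[c],60,150) for c in W}
for z in np.arange(.090,.112,.003): print(round(z,3),*fitpeg(T,W,["scene"],z,7.8,[533,41.5]),*fitpeg(T,W,["top"],z,7.8,[533,41.5]))
W2={"scene":(376,236,396,260),"top":(371-80,225,391-80,245)}
E
```

```text
0.09 [530.   39.9] 24.56 [535.4  42.5] 13.8
0.093 [532.2  40.7] 24.7 [534.5  42.4] 13.9
0.096 [534.3  41.7] 24.89 [533.8  42.3] 14.23
0.099 [536.4  42.1] 24.97 [533.1  41.8] 14.42
0.102 [539.2  43.2] 25.01 [532.4  41.8] 14.52
0.105 [541.3  44.3] 25.07 [531.9  42. ] 14.69
0.108 [543.8  44.9] 25.4 [531.2  41.5] 14.84
0.111 [545.6  45.6] 25.47 [530.1  41.1] 15.14
```

```bash
python3 -c "
from cell import manip
print(manip.sign_off())"
```

```text
the job is handed in; nothing more can be done
None
```

I took the dark peg from the stand and started it crosswise in the ringed hole. I then turned it a quarter turn (97.7° to 187.7°) under pressure and let go. Handed in with the clock at about 22 s, of the 67 s allowed.

- **Pressure:** the wrist force averaged 6 to 8 N over the first 15° of the turn. After that it held at 8.3 to 10.2 N, or about half a newton more allowing for the peg's weight. It never read above 10.3 N at any check, but I sampled it only between moves.
- **Depth:** the peg first bit at a TCP height of about 162.5 mm and ended at 157.4 mm. Less about 2 mm of lining give, that is roughly 3 mm drawn in, so it should be wedged.
- **Final look:** it stands upright with its ear in line with the two fitted pegs. The two cameras agree best on an origin about 36 mm above the mouth, 2 to 3 mm lower than I estimate from the arm's readings but under the 43 mm limit. That peg fit was poor and hardly depended on height, so the agreement is weak.

I could not measure the final grip force or the lining's return to rest; I infer both from the depth and forces above. In the final crop I checked only the lyre, not the bystanders or pale pegs. The arm's route stayed above all of them.

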